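# Free the cam lock and dock the dye jar at the colour reader

### The job

Bring the sample jar up to the colour reader: with the fingertips, first push the lever of the round eccentric cam anticlockwise (seen from above) until it rests against its stop pin, so that the cam's low point faces the carriage's roller; only then push the jar carriage forward by its upright rear plate until it is fully home at the reader. Do not touch or lift the jar itself, which must stay seated and upright on the carriage, and leave everything else on the bench where it is.

Things in the scene. Friction and masses are not known exactly. Their poses are not given: they have to be found in the camera images.
- station: the reader station, fixed: an aluminium base plate 370 x 300 x 8 mm with a white box, the colour reader (115 x 165 mm, top 96 mm above the bench), at its far end. Origin on the bench surface, between the guide rails; x is the direction in which the carriage slides home (to the reader), y left, z up. In it the cam pivot lies at (-20, -100) mm, the reader's front face at x = 81 mm.
- cam_pivot (a point): the upright axis of the eccentric cam, right of the carriage, 40 mm above the bench. The cam is a steel disc 60 mm across, 14 mm thick, top 24 mm above the bench, its centre 16 mm off the axis on the lever's side. A flat dark bar 18 mm wide, the lever (top 35 mm above the bench), lies on it and turns with it.
- peg (a point): the upright round black peg at the end of the lever, 12 mm across, from 35 mm up to 76 mm above the bench; this point is on its axis 56 mm above the bench and 68 mm from the cam's axis. The lever is turned by pushing this peg sideways (about 4 N).
- cam (a joint): cam angle, rad. 0 = low point facing the roller: the lever points along the station's +x and rests on the stop pin, which it cannot pass. Positive = lever turned clockwise from there, seen from above; at 1.57 it points to the station's -y. It starts between 1.6 and 2.5 and stays where it is left. At these starting angles the disc stops the roller 10 mm or more short of home.
- stop_pin (a point): the top of the stop pin, an upright steel pin 10 mm across, 42 mm above the bench, 54 mm ahead (station +x) and 14 mm left of the cam's axis.
- push_plate (a point): the middle of the rear face of the carriage's upright rear plate: 70 mm wide, from 24 to 84 mm above the bench, facing the station's -x; this point is 54 mm above the bench. The jar's wall is 49 mm ahead of this face. A roller on an arm sticks out to the carriage's right at 12 mm ahead of this face, no higher than 28 mm above the bench.
- nest (a point): the middle of the jar nest on the carriage, on the deck 24 mm above the bench, 85 mm ahead of the rear face of the push plate. A black rim 10 mm high stands round the jar.
- carriage (a joint): travel of the carriage along the station's +x, m: starts at 0, 0.075 is fully home against its end stop (deck 6 mm from the reader's face). It stays where it is left; friction about 2 N.
- sample_jar: the sample jar, 72 mm across and 90 mm tall, dark dye and a white lid, standing loose in the carriage's nest (top 114 mm above the bench). Origin at the centre of its underside.
- spare_lid: bystander: white jar lid, 60 mm across, 16 mm high, lying on the base plate ahead of the cam. Origin at the centre of its underside.
- tin: bystander: small aluminium tin, 40 mm across, 55 mm high, on the base plate, right of the reader. Origin at the centre of its underside.
- brush: bystander: brush 150 mm long lying on the base plate, left of the carriage, along its own x axis. Origin near its middle, on its underside.
- jar_a: bystander: tall dye jar, 88 mm across, 160 mm tall, beside the station. Origin at the centre of its underside.
- jar_b: bystander: another tall dye jar, 88 mm across, 160 mm tall. Origin at the centre of its underside.
- jar_c: bystander: dye jar 80 mm across, 110 mm tall. Origin at the centre of its underside.
- spoon: bystander: spoon 190 mm long lying on the bench near the robot, along its own x axis. Origin near its middle, on its underside.
Mind the look-alikes: they are no part of the job. What is shaped like the sample_jar but blue, turquoise or yellow is not meant.

How it is judged:
On the way, in this order (a step that is already met when the one before it is completed fails the run):
1. the cam is turned to its low point while the carriage still stands back (value of joint cam below 0.15 rad and distance of push_plate from where it was at the start of the episode below 0.015 m), for 0.2 s.
2. the carriage is pushed fully home (value of joint carriage above 0.072 m), for 0.2 s.
At the end, for the whole second after the job is handed in: The cam is within 0.15 rad of its low point (lever at its stop pin), the carriage within 3 mm of fully home, and the jar at rest, upright (within 0.08 rad) and seated in its nest (value of joint cam below 0.15 rad and value of joint carriage above 0.072 m and horizontal distance between sample_jar and nest below 0.006 m and z of sample_jar in the frame of nest below 0.006 m and angle between sample_jar's own z axis and vertical below 0.08 rad and linear speed of sample_jar below 0.02 m/s); the robot touches nothing.
It fails at once if the carriage is pushed forward (over 15 mm) before the cam is near its low point (distance of push_plate from where it was at the start of the episode above 0.015 m and value of joint cam above 0.3 rad).
It fails at once if the robot touches the sample jar (contact force between any of the fingers, the arm and sample_jar above 0.5 N).
It fails at once if the sample jar is lifted out of its nest or tipped (z of sample_jar in the frame of nest above 0.008 m or angle between sample_jar's own z axis and vertical above 0.2 rad).
It fails at once if a bystander is moved by more than 30 mm or lifted (distance of any of spare_lid, tin, brush, jar_a, jar_b, jar_c, spoon from where it was at the start of the episode above 0.03 m).
It also fails if it takes over 51 s, if anything falls off the work surface, if the arm or the gripper's body presses on something with over 40 N, if the wrist force passes 120 N, or if a joint passes its speed limit or range.

### The arm

A 6-joint arm with a two-finger parallel gripper is mounted at the origin on the work surface. World frame = base frame: x ahead of the robot, y to its left, z up, the work surface at z = 0. Lengths are in m, angles in rad, forces in N, time in s.
With the tool pointing down it reaches from about 0.325 to 0.775 m from the base axis. Payload 5.5 kg.
Tool frame: the origin (TCP) lies between the finger pads; the fingertips stand 8 mm ahead of it and the grasp point (between the pads) lies 11 mm behind it (tcp_to_tips is the distance from the TCP to the fingertips, in m); z points along the fingers, y is the line along which they close (so a half turn about z gives the same grasp; the last joint's range is limited). The gripper opens to 88 mm and grips with 3 to 60 N. Pads are 20 mm wide; open, the fingers measure 115 mm over their backs; the gripper's body (75 mm by 178 mm) begins 61 mm behind the grasp point.
Start: joints at [-1.376, 0.091, 1.231, -0, 1.82, -0.057], TCP at [0.149, -0.581, 0.231] pointing down, gripper open.
Joint ranges: [-2.87, 2.87], [-0.86, 2.18], [0.17, 2.46], [-1.51, 4.65], [0.06, 2.69], [-2.65, 2.65]. Speed limits (rad/s): [2.57, 2.57, 3.01, 3.14, 3.14, 3.14].

### API

Orientations are given as a unit quaternion [w, x, y, z].
In Python, from bench import * gives the robot as it stands. Calls block until the motion is done:
- move_to(position, orientation): joint-space move of the TCP to a pose.
- move_l(position, speed=0.15, orientation=None): straight line of the TCP; orientation=None keeps the orientation; speed is the mean speed in m/s.
- movej(angles): joint-space move.
- gripper_open() and close(): open the fingers fully, or close them until they stop; the grip force is fixed at half the most.
- hold(seconds).
- inverse_kinematics(position, orientation): joint angles nearest the present ones, or None.
- state(): the state.
- get_image(name): name is "side" or "top" or "wrist"; returns a dict with "frame" (480x640x3 uint8, blue, green, red), "depth" (480x640 float32, m along the optical axis (not along the pixel's ray), 0 where there is no reading), "camera_matrix" (3x3 intrinsics, pixels), "k1" (the pictures are not rectified: a ray, as slopes to the right and down, at radius r is drawn at 1 + k1 r^2 times it, then the intrinsics apply), "view" (4x4, takes a point from world to camera coordinates). Camera axes: x right, y up, looking along -z (the intrinsics and any distortion apply to the point x, -y, -z); pixel columns grow to the right and rows downward; lengths in m; the calibration is good to about 2 mm. A picture is of the moment at which its call begins.
A pose or a line that the arm cannot do raises IKError and nothing moves.
- job_done(): hands the job in; it is judged then, once.
The state is a dict: "time": time; "joint_pos": joint angles; "dq": joint speeds; "joint_torque": joint torques, N m; "ee_pos": TCP position; "ee_rot": TCP orientation; "ft_force": force on the tool from outside, world axes, zero at the start; "moment": the same for the moment, N m; "finger_gap": finger opening in m; "finger_force": force on a finger pad.
Only numpy, scipy, OpenCV 4.12 (cv2) and the standard library are available. Lean on these libraries where they do the work, as an engineer would, in place of code of your own. Each camera call takes 0.05 s, during which the arm holds its last target. There are 200 camera calls.

## Working session

There is one attempt and no reset: what is moved stays moved. The work goes in short steps, each a Python script; the robot and the scene stay as the last script left them, time stands still between calls to the robot, and variables do not carry over. Pictures are saved under pics/ and viewed, at most 10 in all, crops included, and the job is handed in when it is done.

```bash
mkdir -p pics; cat > h.py <<'E'
from bench import *
import numpy as np, cv2
def grab(n,f):
    d=get_image(n); cv2.imwrite(f"pics/{f}.png",d["frame"]); np.savez(f"pics/{f}.npz",**{k:d[k] for k in d}); return d
def load(f): return np.load(f"pics/{f}.npz")
def ray(d,u,v):
    K=d["camera_matrix"]; x=(u-K[0,2])/K[0,0]; y=(v-K[1,2])/K[1,1]
    a,b=x,y
    for _ in range(20):
        s=1+float(d["k1"])*(a*a+b*b); a,b=x/s,y/s
    T=np.linalg.inv(d["view"]); return T[:3,3],T[:3,:3]@np.array([a,-b,-1.])
def atz(d,u,v,z):
    o,r=ray(d,u,v); return o+r*(z-o[2])/r[2]
def atd(d,u,v):
    o,r=ray(d,u,v); return o+r*np.median(d["depth"][int(v)-1:int(v)+2,int(u)-1:int(u)+2])
E
python3 - <<'E'
from h import *
grab("top","top0"); grab("side","side0"); s=state(); print(s["time"],s["ee_rot"])
E
```

```text
0.1 [-8.56769265e-04  9.92084610e-01  1.25568262e-01 -6.39470088e-05]
```

View pics/top0.png

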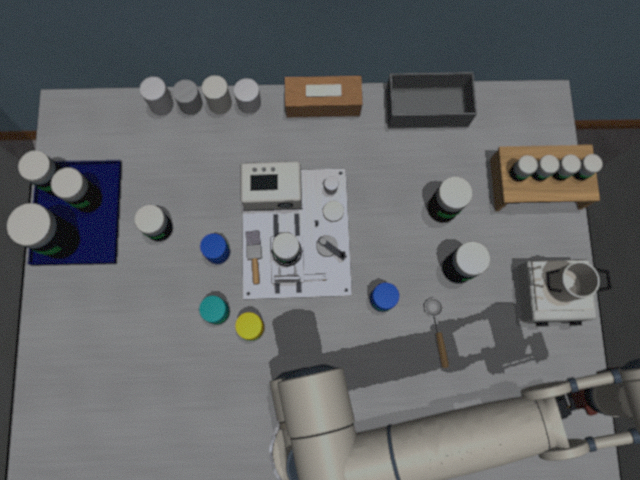

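View pics/side0.png

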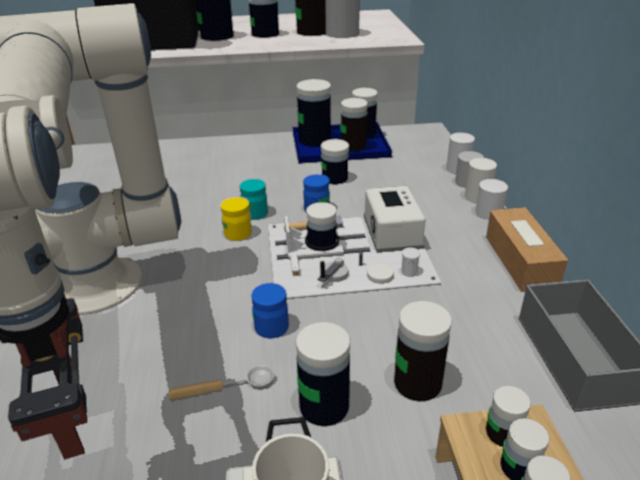

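The top view shows the station at columns 240–352 and rows 162–298, with the reader at the far end. The cam is near (328,245), its peg near (342,256), the push plate near row 280 and the stop pin near (317,223). I'll enlarge that area.

```bash
python3 - <<'E'
from h import *
d=load("top0"); c=d["frame"][155:305,230:400]; cv2.imwrite("pics/c1.png",cv2.resize(c,None,fx=4.7,fy=4,interpolation=cv2.INTER_CUBIC) if 0 else cv2.resize(c,None,fx=4,fy=4,interpolation=cv2.INTER_CUBIC))
print(np.linalg.inv(d["view"])[:3,3])
E
```

```text
[0.22072596 0.00617899 1.55803019]
```

View pics/c1.png

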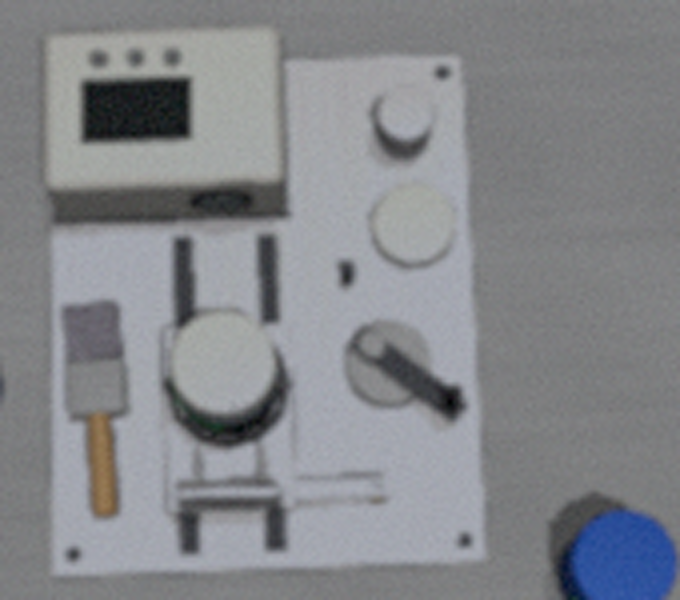

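The enlarged crop (4x, offset (230,155)) shows these positions:
- Pivot cap at (372,345)
- Peg top at about (453,397)
- Stop pin at (346,265)
- Push-plate top edge along row 487, columns 178–283
- Base plate corners at (462,57), (485,557) and (54,574)

```bash
python3 - <<'E'
from h import *
d=load("top0")
P=lambda u,v,z: atz(d,230+(u+.5)/4-.5,155+(v+.5)/4-.5,z)
n={k:P(*a) for k,a in dict(FR=(462,57,.008),NR=(485,557,.008),NL=(54,574,.008),piv=(372,345,.04),peg=(452,396,.076),pin=(346,264,.042),pl=(178,490,.084),pr=(283,490,.084),jar=(225,362,.114),lid=(413,222,.016),tin=(404,117,.055)).items()}
for k,v in n.items(): print(k,v.round(4))
e=n["FR"]-n["NR"]; f=n["NR"]-n["NL"]; print(np.hypot(*e[:2]),np.hypot(*f[:2]))
a1=np.arctan2(e[1],e[0]); a2=np.arctan2(f[0],-f[1]); g=n["pr"]-n["pl"]; print(a1,a2,np.arctan2(g[0],-g[1]))
a=(a1+a2)/2; R=np.array([[np.cos(a),-np.sin(a)],[np.sin(a),np.cos(a)]])
o=n["piv"][:2]-R@[-.02,-.1]; print("origin",o,a)
for k,v in n.items(): print(k,(R.T@(v[:2]-o)).round(4))
E
```

```text
FR [ 0.7724 -0.1087  0.008 ]
NR [ 0.409  -0.1118  0.008 ]
NL [0.4038 0.1854 0.008 ]
piv [ 0.5534 -0.0369  0.04  ]
peg [ 0.5093 -0.0885  0.076 ]
pin [ 0.6108 -0.0204  0.042 ]
pl [0.4486 0.0949 0.084 ]
pr [0.4471 0.0257 0.084 ]
jar [0.5279 0.0617 0.114 ]
lid [ 0.6472 -0.069   0.016 ]
tin [ 0.7124 -0.0632  0.055 ]
0.363393860457233 0.2971712334442091
0.008474293265007444 0.017436748253377078 -0.0219867517546342
origin [0.57206235 0.0633391 ] 0.012955520759192261
FR [ 0.1981 -0.1746]
NR [-0.1653 -0.173 ]
NL [-0.1667  0.1242]
piv [-0.02 -0.1 ]
peg [-0.0647 -0.151 ]
pin [ 0.0377 -0.0842]
pl [-0.1231  0.0332]
pr [-0.1255 -0.036 ]
jar [-0.0442 -0.0011]
lid [ 0.0734 -0.1333]
tin [ 0.1387 -0.1283]
```

```bash
cat >> h.py <<'E'
O=np.array([.5721,.0633]); A=.012
RS=np.array([[np.cos(A),-np.sin(A)],[np.sin(A),np.cos(A)]])
def W(x,y,z): return [*(O+RS@[x,y]),z]
def Q(yaw): return [0,np.cos((yaw+A)/2),np.sin((yaw+A)/2),0]
def pose(th,gap,z=.054):   # closed fingers behind the peg, tool x along the push
    t=np.array([np.sin(th),np.cos(th)]); p=np.array([-.02,-.1])+.068*np.array([np.cos(th),-np.sin(th)])-t*(.016+gap)
    return W(*p,z),Q(np.arctan2(t[1],t[0]))
def F(): return np.array(state()["ft_force"])
E
python3 - <<'E'
from h import *
close()
p=np.array(state()["ee_pos"]); move_l(list(p+[0,0,.07]),.25)
a,q=pose(2.29,.022,.16); move_to(a,q); s=state(); print(s["time"],s["joint_pos"])
print(inverse_kinematics(*pose(0,0)))
print(F()); a[2]=.054; move_l(a,.1); print(state()["time"],F())
grab("wrist","w1"); grab("side","s1")
d=load("s1"); cv2.imwrite("pics/s1c.png",cv2.resize(d["frame"][150:320,220:470],None,fx=3,fy=3,interpolation=cv2.INTER_CUBIC))
E
```

```text
4.125 [-2.03486374e-01 -2.25159212e-01  1.65772632e+00 -1.85689867e-04
  1.70894722e+00  2.07502176e+00]
[-1.38203533e-01  1.90295840e-01  1.43599742e+00 -4.44089210e-16
  1.51529940e+00 -1.50203533e-01]
[ 0.09093166 -1.00551733  1.12154813]
5.3333 [ 0.23885997 -0.68878549 -0.10275199]
```

View pics/s1c.png

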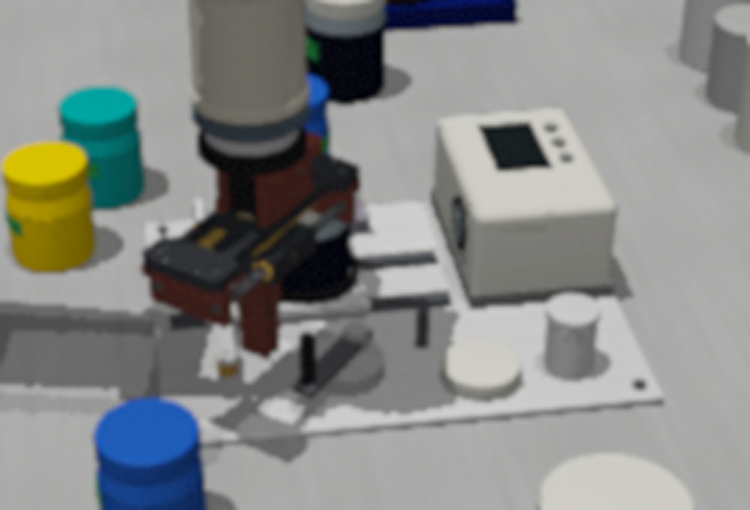

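View pics/w1.png

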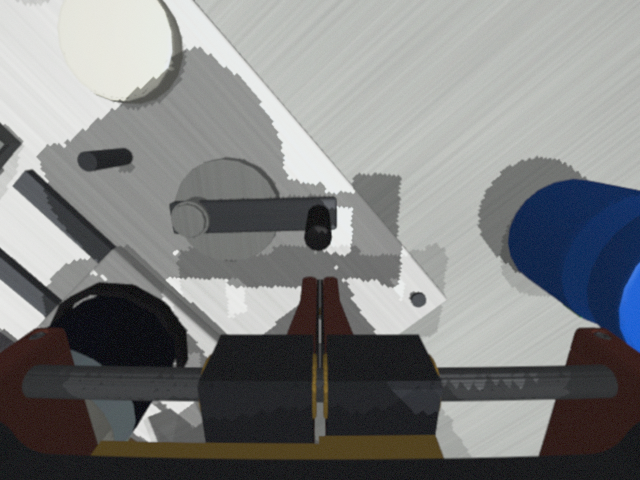

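The wrist view shows the peg (318,235) straight ahead of the closed fingertips (320,285). The side view shows nothing touching, so I'll push round the arc.

```bash
python3 - <<'E'
from h import *
Z=.06
a,q=pose(2.29,0,Z); move_l(a,.06,orientation=q); print(F().round(1))
for th in np.r_[np.arange(2.15,.3,-.15),np.arange(.25,-.2,-.05)]:
    a,q=pose(th,0,Z); move_l(a,.07 if th>.3 else .04,orientation=q); f=F(); print(round(th,2),f.round(1),round(state()["time"],1))
    if np.hypot(*f[:2])>14: break
grab("wrist","w2")
a,q=pose(th,.03,Z); move_l(a,.1,orientation=q); a[2]=.17; move_l(a,.2); print(F().round(1))
d=grab("wrist","w3"); print(state()["time"])
E
```

```text
[-0.6  0.9 -0.5]
2.15 [-1.4  0.1 -0.6] 6.3
2.0 [-1.7 -0.6 -0.1] 6.6
1.85 [-1.5 -0.9 -0.8] 6.9
1.7 [-1.9 -1.4 -1. ] 7.2
1.55 [-0.8 -2.1 -1.5] 7.5
1.4 [-2.4 -3.5 -0.3] 7.8
1.25 [-0.8 -2.   0.1] 8.1
1.1 [-0.8 -1.5 -0.1] 8.4
0.95 [ 0.2 -1.2  0.3] 8.7
0.8 [ 0.2 -0.1  0. ] 9.0
0.65 [-0.7 -0.7  0.3] 9.3
0.5 [-0.6 -1.4  1.4] 9.6
0.35 [-0.5 -0.7  1.6] 9.9
0.25 [-0.  -2.5  0.7] 10.2
0.2 [ 0.6 -2.4  1.5] 10.4
0.15 [ 0.2 -2.6  1.5] 10.7
0.1 [-0.2 -3.   0.8] 10.9
0.05 [-0.6 -2.9  1.2] 11.2
0.0 [-1.2 -8.1  1.5] 11.4
-0.05 [ -1.7 -16.6   0.9] 11.7
[-0.1  0.5 -0.9]
12.9333
```

View pics/w3.png

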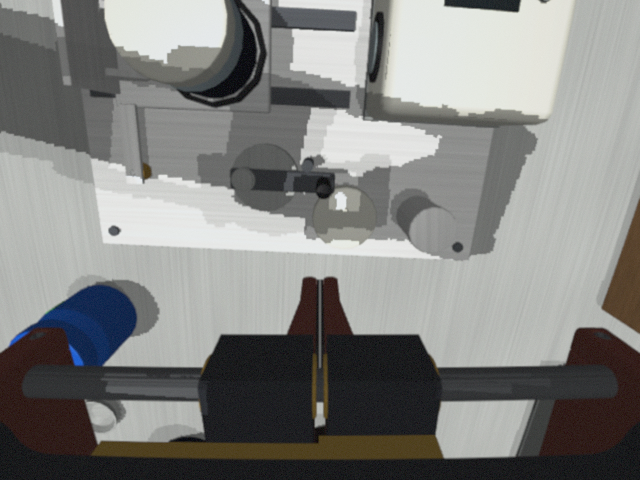

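The lever (245,180)–(322,188) lies along the station's x and rests against the stop pin at (308,165). Nothing else has moved, so the carriage is next.

```bash
python3 - <<'E'
from h import *
Z=.058; q=Q(0)
p=state()["ee_pos"]; move_l([p[0],p[1],.24],.25)
move_to(W(-.175,0,.2),q); move_l(W(-.175,0,Z),.15); print(F().round(1),state()["time"])
move_l(W(-.145,0,Z),.06); print(F().round(1))
for x in np.r_[np.arange(-.135,-.074,.01),np.arange(-.07,-.045,.002)]:
    move_l(W(x,0,Z),.05); f=F(); print(round(x,3),f.round(1),round(state()["time"],1))
    if np.hypot(*f[:2])>14: break
hold(.3); print(F().round(1))
move_l(W(x-.04,0,Z),.08); move_l(W(x-.04,0,.2),.2); move_l(W(-.19,0,.25),.2)
grab("top","t9"); grab("side","s9"); grab("wrist","w9"); print(state()["time"])
d=load("s9"); t=load("t9")
cv2.imwrite("pics/fin.png",np.hstack([cv2.resize(x["frame"][r:r+150,c:c+130],None,fx=3,fy=3,interpolation=cv2.INTER_CUBIC) for x,r,c in ((t,160,235),(d,160,290))]))
E
```

```text
[-0.2  0.5 -0.1] 16.1
[-0.5 -1.1  0.8]
-0.135 [-0.8 -0.6 -0.5] 17.1
-0.125 [ 0.2  0.2 -0.4] 17.4
-0.115 [-0.7 -0.4  0.3] 17.8
-0.105 [-0.2 -1.4 -0.2] 18.1
-0.095 [-0.2  0.3  0.9] 18.5
-0.085 [0.  0.4 0.5] 18.9
-0.075 [ 0.  -0.4  0. ] 19.2
-0.07 [ 0.6 -0.1  0.1] 19.4
-0.068 [0.5 0.2 0.5] 19.7
-0.066 [-0.4  0.7  0.8] 19.9
-0.064 [-2.6 -0.9  1.8] 20.2
-0.062 [-11.2  -0.5   7.3] 20.4
-0.06 [-21.3  -0.2  13.3] 20.7
[-21.2  -0.9  12.7]
23.325
```

View pics/fin.png

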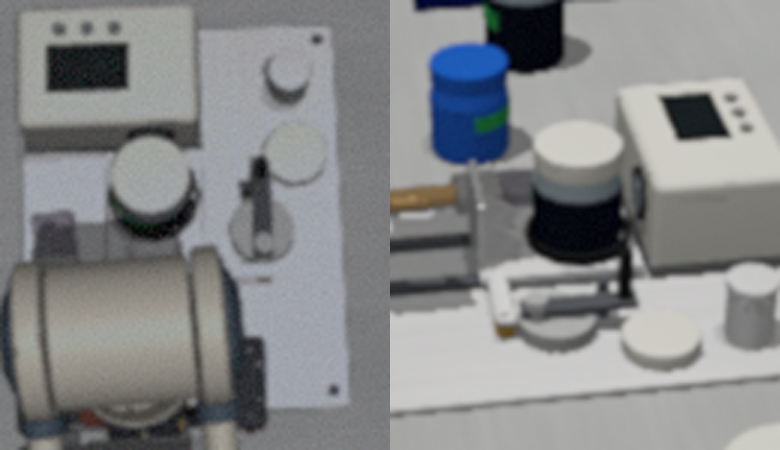

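View pics/w9.png

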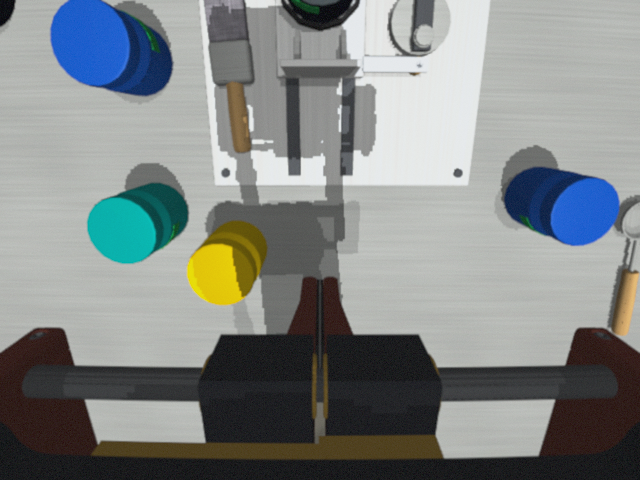

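```bash
python3 - <<'E'
from h import *
d=load("t9"); o=load("top0")
p=atz(d,235+150/3,160+173/3,.114); print(RS.T@(p[:2]-O)-[-.0442,0])
# sub-pixel shift of the jar lid between the two top pictures
tpl=o["frame"][232:262,270:302]; r=cv2.matchTemplate(d["frame"][190:265,255:320],tpl,cv2.TM_CCOEFF_NORMED); _,m,_,l=cv2.minMaxLoc(r)
y=r[l[1]-1:l[1]+2,l[0]]; s=(y[0]-y[2])/(2*(y[0]-2*y[1]+y[2])); v=l[1]+190+s; print(m,l,v)
print((atz(d,286,v+15,.1)-atz(o,286,232+15,.1))[:2])
E
```

```text
[ 0.07424841 -0.00063865]
0.891083300113678 (14, 16) 205.60905
[ 0.07191512 -0.00093154]
```

```bash
python3 -c "
from bench import *
print(job_done())"
```

```text
the job is handed in; nothing more can be done
None
```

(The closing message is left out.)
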